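# Raise the work lantern and hold it at its top stop

### The job

Raise the lantern so that it lights the router lift plate: squeeze the release paddle in its carrying handle and, keeping it squeezed, draw the lamp head straight up past the first stop to the second, topmost stop, smoothly and without yanking. No catch holds it up there, so finish with the handle still in your grip, holding the head at the top stop (I will tighten the mast clamp), and leave the tools standing around the lantern where they are.

Things in the scene. Friction and masses are not known exactly. Their poses are not given: they have to be found in the camera images.
- lamp: the lantern's fixed part: black round battery housing on a dark steel foot 150 mm across that clings to the steel bench by magnets; above it a 30 mm square aluminium tube with a black clamp collar (44 mm square, top 150 mm above the bench). Origin: centre of the foot's underside; z up along the mast axis. It may stand anywhere in the working area and be turned.
- lamp_head: the lamp head that is raised: a grey metal disc 116 mm across with a white light band round it, 18 mm thick, with a black carrying handle on top; 0.35 to 0.57 kg with its mast. Origin: centre of the disc's underside, on the mast axis, 152 mm above the bench when stowed, 252 mm at the top stop; z up, x along the handle's cross bar, y towards the side with the release paddle.
- lamp_grip (a point): centre of the handle's cross bar, where it is gripped: 200 mm above the bench when stowed, 30 mm above the disc's top face; axes as lamp_head. The bar is 72 mm long (x), 26 mm thick (y) and 28 mm high, free beside and above; a post at each end joins it to the disc. Grip it across y, one finger on the paddle: 39 mm over the free paddle, 27 mm with it pressed in.
- lamp_button (a joint): travel of the paddle into the bar, along the head's -y, in m: 0 free, 0.006 fully in; its spring resists with 3 N to 6 N. From 0.0045 on, the catch is withdrawn and the mast slides freely. Otherwise the catch locks the mast, up and down, when stowed or at the first stop (about 2 mm of play).
- lamp_mast (a joint): how far the lamp head is drawn up, in m: 0 stowed, 0.050 first stop (spring catch), 0.100 second and last stop, a plain end stop of the mast with no catch: let go there, the head slides down again under its weight. Raising it takes about 6 N.
- lamp_paddle (a point): centre of the bar's +y side, 13 mm from lamp_grip along the head's y, where the grey release paddle (40 mm long, 18 mm high, centred here) stands out 6.5 mm when free; moves with the head, not with the paddle.
- hex_keys: hex key set standing in a black plastic holder 95 x 36 mm, 125 mm high in all; loose, to be left alone. Origin: centre of its underside, x along its length.
- sanding_shells: two stacked grey hard shells of sanding sponges, 125 x 70 mm, 48 mm high; loose, to be left alone. Origin: centre of its underside, x along its length.
- push_block_a: the beech push block nearer the robot, sole 230 x 80 mm, with an upright handle, 132 mm high; loose, to be left alone. Origin: centre of its underside, x along its length.

How it is judged:
By the outcome, as a careful person would: the job done as asked, in the order asked, and still so for the second after the job is handed in, while the arm keeps its last pose, push and grip.
It also fails if it takes over 32 s, if anything falls off the work surface, if the arm or the gripper's body presses on something with over 40 N, if the wrist force passes 120 N, or if a joint passes its speed limit or range.

### The arm

A 6-joint arm with a two-finger parallel gripper is mounted at the origin on the work surface. World frame = base frame: x ahead of the robot, y to its left, z up, the work surface at z = 0. Lengths are in m, angles in rad, forces in N, time in s.
With the tool pointing down it reaches from about 0.225 to 0.875 m from the base axis. Payload 3.4 kg.
Tool frame: the origin (TCP) lies midway between the tips of the shut fingers; the grasp point (between the pads) lies 19 mm behind it; z points along the fingers, y is the line along which they close (so a half turn about z gives the same grasp; the last joint's range is limited). The gripper opens to 85 mm and grips with 20 to 120 N. Pads are 22 mm wide; open, the fingers measure 114 mm over their backs; the gripper's body (76 mm by 85 mm) begins 54 mm behind the grasp point. The pads swing forward as they close: fully open they stand 13 mm farther back than shut.
Start: joints at [-0.121, 0.276, 1.505, -0, 1.361, -0.121], TCP at [0.575, -0, 0.231] pointing down, gripper open.
Joint ranges: [-2.89, 2.89], [-0.75, 2.08], [0.22, 2.7], [-1.18, 4.32], [0.11, 2.71], [-2.7, 2.7]. Speed limits (rad/s): [2.57, 2.57, 3.14, 3.14, 3.14, 3.14].

### API

Orientations are given as a unit quaternion [x, y, z, w].
In Python, from rig import sensors, viewer, close_job, models gives the robot as it stands.
- The arm moves only by the tool jog_arm, never from a script. Its argument "steps" is a list of rows, each a list of 2 entries, a list of its own where there are three numbers: the shift along the world's x, y, z in m, then the turn about the world's z in degrees. A call has exactly 10 rows; each row is the pose to reach, as a shift and turn from the pose commanded when the call began; what a row does not reach only later rows make up. A row lasts 1/12 s, in which the tool goes at most 41.7 mm and 7.16 degrees, less where a joint would pass 70% of its speed; a pose out of reach is approached as far as the arm can. A call with a gripper value outside its range is refused whole. "hand" is the closure, from 0 (fully open) to 1 (shut), set as the call begins (left out, the last holds). The fingers move at their own pace and stop on an object; "squeeze" is the grip in N (left out, the last holds). Time passes only in rows, so rows that repeat a pose let the fingers close, or fill a call up. It gives the time, the measured TCP pose, the force, the opening and the grip force at its end, in the units of the state.
- sensors.state(): the state, without advancing time (a new reading comes with each control period).
- viewer.get_image(name): name is "scene" or "side" or "wrist"; returns a dict with "color" (420x560x3 uint8, red, green, blue), "camera_matrix" (3x3 intrinsics, pixels), "extrinsics" (4x4, takes a point from world to camera coordinates). Camera axes: x right, y up, looking along -z (the intrinsics and any distortion apply to the point x, -y, -z); pixel columns grow to the right and rows downward; lengths in m; the calibration is good to about 2 mm. A picture is of the moment at which its call begins. There is no depth.
- close_job(): hands the job in; it is judged then, once.
Trained networks look in the newest picture that a camera, given by its name, has taken for a name from the list of things; names that differ only in an ending like _2 or _b are one class to them, and where a whole thing is asked for, a point or a joint stands for the part that bears it (a point fixed in the world has none). Each returns a list of dicts, best first, with "p" (0 to 1); they miss things now and then, are a little off and sometimes report something else, mostly with a low value. They report only what shows in the picture. A call takes as long as a camera call.
- models.spot_in(target, camera): "box" ([left, top, right, bottom] in pixels, round what is visible of it).
- models.trace(target, camera): "mask" (420x560 bool, what is visible of it) and "box" ([left, top, right, bottom] in pixels, round what is visible of it).
- models.place_of(target, camera): "location" ([column, row] in pixels: a listed point, or the origin of a listed thing).
The state is a dict: "t": time; "q": joint angles; "qvel": joint speeds; "joint_efforts": joint torques, N m; "tool_pos": TCP position; "tool_rot": TCP orientation; "wrist_force": force on the tool from outside, world axes, zero at the start; "ft_torque": the same for the moment, N m; "finger_gap": opening from 0.0 (shut) to 1.0 (fully open); "finger_force": force on a finger pad.
Only numpy, scipy, OpenCV 4.12 (cv2) and the standard library are available. Lean on these libraries where they do the work, as an engineer would, in place of code of your own. Each camera call takes 0.05 s, during which the arm holds its last target. There are 200 camera calls.

## Working session

There is one attempt and no reset: what is moved stays moved. The work goes in short steps, Python scripts to look and compute and a tool call to move; the robot and the scene stay as the last step left them, time stands still between calls to the robot, and variables do not carry over. Pictures are saved under pics/ and viewed, at most 10 in all, crops included, and the job is handed in when it is done.

Besides the shell and the picture viewer there is one more tool, called after "Call:" by a JSON object that holds its "api" and its "payload", one argument or row to a line. jog_arm: Moves the arm, as the interface text tells. Its arguments: {"type":"object","properties":{"steps":{"type":"array","items":{"type":"array"}},"hand":{"type":"number"},"squeeze":{"type":"number"}},"required":["steps"]}

```bash
mkdir -p pics; cat > h.py <<'E'
import numpy as np, cv2
from rig import sensors, viewer, close_job, models
def grab(n,f=None):
    d=viewer.get_image(n)
    if f: cv2.imwrite(f,d["color"][:,:,::-1])
    return d
def ray(d,px):
    K=np.array(d["camera_matrix"]);E=np.array(d["extrinsics"])
    v=np.linalg.inv(K)@[px[0],px[1],1]; v=np.array([v[0],-v[1],-v[2]])
    R=E[:3,:3];return -R.T@E[:3,3], R.T@v
def onz(d,px,z):
    o,v=ray(d,px);return o+v*(z-o[2])/v[2]
def proj(d,p):
    K=np.array(d["camera_matrix"]);E=np.array(d["extrinsics"])
    c=E[:3,:3]@p+E[:3,3];u=K@[c[0],-c[1],-c[2]];return u[:2]/u[2]
def tri(obs):
    A=np.zeros((3,3));b=np.zeros(3)
    for d,px in obs:
        o,v=ray(d,px);v/=np.linalg.norm(v);P=np.eye(3)-np.outer(v,v);A+=P;b+=P@o
    return np.linalg.solve(A,b)
E
python3 - <<'E'
from h import *
print(sensors.state())
for n in ["scene","side","wrist"]:
    d=grab(n,f"pics/{n}0.png")
    for t,z in [("lamp",0),("lamp_head",.152),("lamp_grip",.2),("lamp_paddle",.2),("hex_keys",0),("sanding_shells",0),("push_block_a",0)]:
        for r in models.place_of(t,n)[:2]: print(n,t,round(r["p"],2),np.round(r["location"],1),onz(d,r["location"],z).round(4))
a,b,c=[cv2.imread(f"pics/{n}0.png") for n in["scene","side","wrist"]]
cv2.imwrite("pics/all.png",cv2.resize(np.hstack([a,b]),(800,300)))
E
```

```text
{'t': 0.0, 'q': array([-1.20982699e-01,  2.76620175e-01,  1.50614064e+00, -6.60477137e-06,
        1.36072469e+00, -1.21009574e-01]), 'qvel': array([ 0.0002198 ,  0.00150337,  0.00011573,  0.0007541 ,  0.00028022,
       -0.00024003]), 'joint_efforts': array([ 6.20495921e-04, -4.16768074e+01, -2.45808578e+01, -1.52056768e-04,
        1.11346930e-02,  1.69860516e-05]), 'tool_pos': array([5.74460587e-01, 6.77669026e-05, 2.30422379e-01]), 'tool_rot': array([ 7.07096474e-01,  7.07116455e-01, -5.86099901e-04, -7.43119473e-04]), 'wrist_force': array([ 0.33519502,  0.44692384, -0.61291343]), 'ft_torque': array([0.00501578, 0.01199712, 0.0284026 ]), 'finger_force': 0.0, 'finger_gap': 1.0023340804081202}
scene lamp 0.61 [394.3 308.4] [0.5015 0.3386 0.    ]
scene lamp_head 0.58 [409.6 265.7] [0.4996 0.3445 0.152 ]
scene lamp_grip 0.79 [410.8 249.4] [0.5012 0.3383 0.2   ]
scene lamp_paddle 0.78 [414.9 254.1] [0.5086 0.3495 0.2   ]
scene hex_keys 0.73 [174.8 191.8] [ 0.4607 -0.3328  0.    ]
scene sanding_shells 0.81 [234.4 238.1] [ 0.5162 -0.0901 -0.    ]
scene sanding_shells 0.65 [175.6 191.1] 
[... 222 characters left out ...]
156.2] [0.4987 0.3351 0.    ]
side lamp_head 0.59 [258.7 111.3] [0.5006 0.3337 0.152 ]
side lamp_grip 0.58 [257.9  94.1] [0.5014 0.3385 0.2   ]
side lamp_paddle 0.83 [256.7  91.3] [0.501 0.352 0.2  ]
side lamp_paddle 0.22 [312.1 394.5] [ 0.4296 -0.4032  0.2   ]
side hex_keys 0.78 [310.5 393.1] [ 0.4573 -0.3327  0.    ]
side sanding_shells 0.59 [312.  392.4] [ 0.4602 -0.3321  0.    ]
side sanding_shells 0.56 [306.2 277.4] [ 0.5162 -0.0925  0.    ]
side push_block_a 0.83 [273.2 209.7] [ 0.4898  0.1224 -0.    ]
wrist hex_keys 0.53 [199.4 406.3] [ 0.4528 -0.3379  0.    ]
wrist sanding_shells 0.89 [237.7 253.7] [ 0.5185 -0.0955  0.    ]
wrist push_block_a 0.78 [205.1  65.7] [0.4939 0.1166 0.    ]
```

View pics/scene0.png

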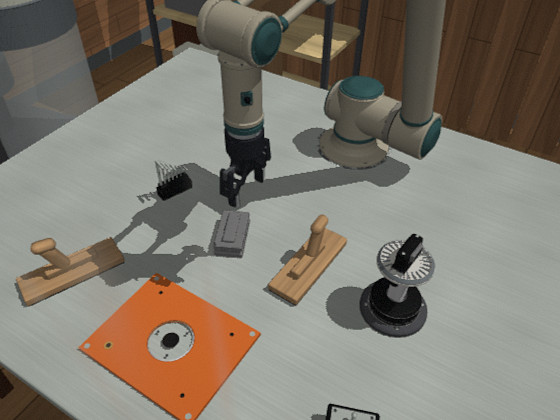

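View pics/side0.png

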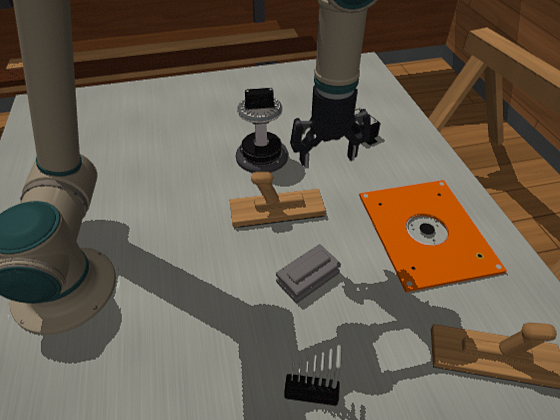

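The scene picture shows the lantern at about (400, 280) with its handle at (410, 250). The side picture shows it at (258, 100). Its surroundings are clear; the nearest tool is the push block, at (305, 265) in the scene picture. I'll move closer to get the handle's orientation.

Call:
{"api": "jog_arm", "payload": {
  "steps": [
    [[-0.005,0.01,0.02],0],
    [[-0.015,0.035,0.05],0],
    [[-0.025,0.06,0.08],0],
    [[-0.035,0.09,0.1],0],
    [[-0.045,0.125,0.11],0],
    [[-0.05,0.16,0.12],0],
    [[-0.055,0.195,0.13],0],
    [[-0.06,0.23,0.14],0],
    [[-0.065,0.255,0.145],0],
    [[-0.07,0.27,0.15],0]
  ],
  "hand": 0,
  "squeeze": 40
}}

```text
t: 2.03
tool_pos: [0.5045, 0.2731, 0.3818]
tool_rot: [0.706, 0.708, 0.001, -0.0]
wrist_force: [0.0, 0.5, -0.1]
finger_gap: 0.998
finger_force: 0.0
```

```bash
python3 - <<'E'
from h import *
s=sensors.state();print(s["t"],s["tool_pos"],s["tool_rot"],s["q"])
D={}
obs={}
for n in ["scene","side","wrist"]:
    d=grab(n,f"pics/{n}1.png")
    print(n,"cam",ray(d,(280,210))[0].round(3))
    for t,z in [("lamp_head",.152),("lamp_grip",.2),("lamp_paddle",.2)]:
        for r in models.place_of(t,n)[:1]:
            print(n,t,round(r["p"],2),np.round(r["location"],1),onz(d,r["location"],z).round(4)); obs.setdefault(t,[]).append((d,r["location"]))
for t in obs: print(t,tri(obs[t]).round(4))
E
```

```text
2.0333 [0.50447495 0.27308015 0.38179632] [ 7.06134402e-01  7.08077283e-01  8.05154358e-04 -3.45713701e-04] [3.74054374e-01 2.29976348e-01 1.20687994e+00 1.29062018e-03
 1.70353849e+00 3.71478307e-01]
scene cam [1.206 0.457 0.954]
scene lamp_head 0.92 [405.6 266.4] [0.5057 0.3383 0.152 ]
scene lamp_grip 0.82 [414.2 246.8] [0.4911 0.3416 0.2   ]
scene lamp_paddle 0.73 [417.6 251.6] [0.4996 0.3518 0.2   ]
side cam [ 0.341 -0.603  0.793]
side lamp_head 0.56 [259.8 110.5] [0.5041 0.3366 0.152 ]
side lamp_grip 0.7 [259.2  96.5] [0.5025 0.3268 0.2   ]
side lamp_paddle 0.7 [257.   93.3] [0.4999 0.3427 0.2   ]
wrist cam [0.505 0.349 0.524]
wrist lamp_grip 0.63 [282.  118.8] [0.5035 0.3347 0.2   ]
wrist lamp_paddle 0.76 [279.7 102.5] [0.5014 0.3492 0.2   ]
lamp_head [0.5045 0.3381 0.1508]
lamp_grip [0.5008 0.3368 0.2002]
lamp_paddle [0.5003 0.3499 0.1975]
```

View pics/wrist1.png

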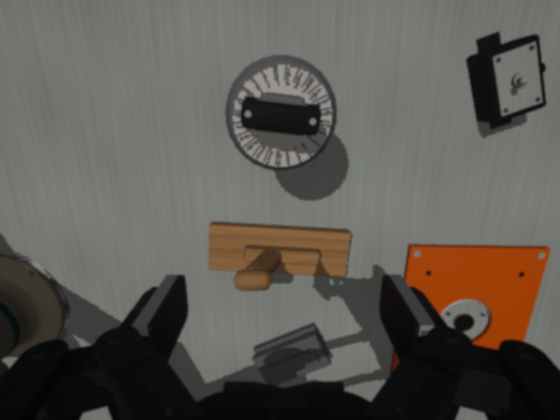

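The wrist picture shows the handle bar as black, with its end bolts at (248, 115) and (313, 122). The grey paddle shows above it at (282, 98), so the paddle faces about world +y and the yaw is about -6°. I'll turn the tool +84° and go above the handle.

Call:
{"api": "jog_arm", "payload": {
  "steps": [
    [[0,0.007,0],7],
    [[0,0.015,0],14],
    [[0,0.025,0],21],
    [[-0.001,0.035,0],28],
    [[-0.002,0.045,-0.005],35],
    [[-0.003,0.05,-0.01],42],
    [[-0.003,0.055,-0.015],49],
    [[-0.004,0.06,-0.02],56],
    [[-0.004,0.065,-0.025],63],
    [[-0.004,0.067,-0.03],70]
  ]
}}

```text
t: 3.47
tool_pos: [0.5011, 0.3373, 0.3509]
tool_rot: [0.171, 0.985, 0.0, -0.0]
wrist_force: [0.5, -0.1, -0.1]
finger_gap: 0.996
finger_force: 0.0
```

Call:
{"api": "jog_arm", "payload": {
  "steps": [
    [[0,0,-0.005],7],
    [[0,0,-0.01],12],
    [[0,0,-0.015],14],
    [[0,0,-0.02],14],
    [[0,0,-0.02],14],
    [[0,0,-0.02],14],
    [[0,0,-0.02],14],
    [[0,0,-0.02],14],
    [[0,0,-0.02],14],
    [[0,0,-0.02],14]
  ]
}}

```text
t: 4.3
tool_pos: [0.5011, 0.337, 0.3316]
tool_rot: [0.052, 0.999, 0.0, 0.0]
wrist_force: [0.4, -0.2, -0.3]
finger_gap: 0.997
finger_force: 0.0
```

```bash
python3 - <<'E'
from h import *
from scipy.spatial.transform import Rotation as R
s=sensors.state();print(s["t"],s["tool_pos"],R.from_quat(s["tool_rot"]).as_matrix().round(3))
obs={}
for n in ["scene","side","wrist"]:
    d=grab(n,f"pics/{n}2.png")
    print(n,"cam",ray(d,(280,210))[0].round(3),"tcp px",proj(d,s["tool_pos"]))
    for t,z in [("lamp_head",.152),("lamp_grip",.2),("lamp_paddle",.2)]:
        for r in models.place_of(t,n)[:1]:
            print(n,t,round(r["p"],2),np.round(r["location"],1),onz(d,r["location"],z).round(4)); obs.setdefault(t,[]).append((d,r["location"]))
for t in obs: print(t,tri(obs[t]).round(4))
E
```

```text
4.3 [0.50114494 0.3370149  0.33161593] [[-0.995  0.105  0.   ]
 [ 0.105  0.995  0.   ]
 [-0.     0.    -1.   ]]
scene cam [1.206 0.457 0.954] tcp px [423.78393475 200.73439211]
scene lamp_head 0.76 [409.1 264.3] [0.4967 0.3423 0.152 ]
scene lamp_grip 0.66 [409.4 247.6] [0.4982 0.3342 0.2   ]
scene lamp_paddle 0.57 [416.8 251.8] [0.5009 0.3506 0.2   ]
side cam [ 0.341 -0.603  0.793] tcp px [255.53869423  44.39041809]
side lamp_head 0.6 [256.9 111.6] [0.4958 0.3334 0.152 ]
side lamp_grip 0.79 [258.1  94.2] [0.5018 0.3379 0.2   ]
side lamp_paddle 0.85 [258.1  88.7] [0.5068 0.3633 0.2   ]
wrist cam [0.422 0.346 0.474] tcp px [282.39209196 279.06089731]
wrist lamp_head 0.75 [284.8 189.4] [0.5023 0.3389 0.152 ]
wrist lamp_grip 0.75 [282.7 203.3] [0.5023 0.3369 0.2   ]
wrist lamp_paddle 0.87 [298.3 204. ] [0.5043 0.3501 0.2   ]
lamp_head [0.4986 0.34   0.1507]
lamp_grip [0.5013 0.3356 0.2023]
lamp_paddle [0.5043 0.351  0.2056]
```

View pics/wrist2.png

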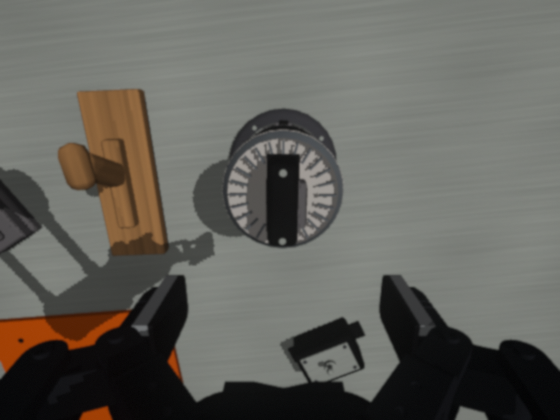

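The wrist picture shows the bar aligned with the tool, bolts at (283, 173) and (282, 241), with the paddle on its right at (302, 205). Next I'll refine the bar's position from the bolts.

```bash
python3 - <<'E'
from h import *
s=sensors.state();d=grab("wrist");g=cv2.cvtColor(d["color"],cv2.COLOR_RGB2GRAY)
roi=(g[150:250,262:304]<35).astype(np.uint8)
n,l,st,c=cv2.connectedComponentsWithStats(roi);i=1+st[1:,4].argmax();print(st[i])
for r in range(155,250,10):
    x=np.where(l[r-150]==i)[0]+262
    if len(x): print(r,x.min(),x.max(),g[r,262:304:3])
B=[]
for y in (173,241):
    w=g[y-7:y+7,275:291].astype(float);w=np.where(w>70,w,0);yy,xx=np.mgrid[y-7:y+7,275:291]
    p=((w*xx).sum()/w.sum(),(w*yy).sum()/w.sum());q=onz(d,p,.214);B.append(q);print(p,q)
v=B[0]-B[1];print("mid",(B[0]+B[1])/2,"len",np.linalg.norm(v),"ang",np.degrees(np.arctan2(v[1],v[0])),"tcp",s["tool_pos"])
E
```

```text
[   5    5   32   91 2547]
155 268 295 [123 101  27  29  29  24  23  29  29  27  29  34  49  97]
165 268 297 [ 82  78  21  17  19  18  18  19  18  19  19  18  48 151]
175 268 297 [ 83  80  20  18  19  23  96 122  73  22  22  20  52 153]
185 267 297 [83 65 18 18 20 20 20 20 21 20 20 19 50 78]
195 267 297 [83 66 18 18 19 19 21 20 21 21 20 20 56 83]
205 267 296 [82 68 18 17 19 20 21 21 21 20 21 20 60 82]
215 267 296 [83 70 18 18 20 20 21 21 20 22 22 22 68 82]
225 267 296 [65 48 18 18 20 20 21 22 21 21 22 22 68 82]
235 268 295 [ 84  80  27  20  21  22  22  22  21  23  22  26 114 107]
245 274 290 [120  96  65  44  33  29  49  55  32  33  39  55  79 101]
(np.float64(282.6987214118495), np.float64(172.73437781379434)) [0.47318385 0.33996285 0.214     ]
(np.float64(282.145712684476), np.float64(242.26134877638708)) [0.53210425 0.3332653  0.214     ]
mid [0.50264405 0.33661407 0.214     ] len 0.059299833197889396 ang 173.51496386763037 tcp [0.50101327 0.33701716 0.33131342]
```

Call:
{"api": "jog_arm", "payload": {
  "steps": [
    [[0.0015,0,-0.01],0],
    [[0.0015,0,-0.03],0],
    [[0.0015,0,-0.05],0],
    [[0.0015,0,-0.07],0],
    [[0.0015,0,-0.09],0],
    [[0.0015,0,-0.11],0],
    [[0.0015,0,-0.13],0],
    [[0.0015,0,-0.145],0],
    [[0.0015,0,-0.151],0],
    [[0.0015,0,-0.151],0]
  ]
}}

```text
t: 5.78
tool_pos: [0.5014, 0.3364, 0.1781]
tool_rot: [0.052, 0.999, -0.001, -0.002]
wrist_force: [-0.2, -0.1, 0.8]
finger_gap: 1.0
finger_force: 0.0
```

```bash
python3 - <<'E'
from h import *
s=sensors.state();d=grab("wrist","pics/w3.png");print(s["t"],s["tool_pos"],s["wrist_force"])
E
```

```text
5.7833 [0.50140713 0.33635766 0.17806099] [-0.18555432 -0.12986779  0.77609117]
```

View pics/w3.png

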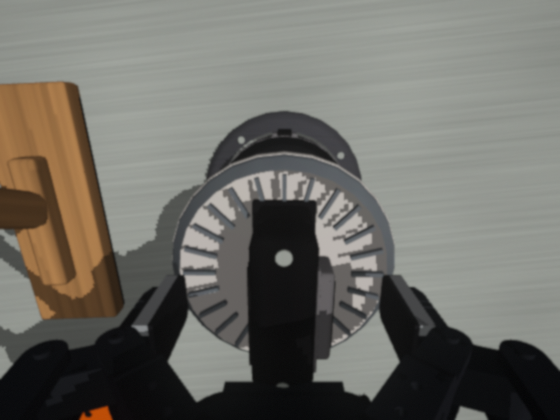

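The wrist picture shows the bar centred between the open fingers: the bar spans columns 249–317, and the fingers' inner edges are at 186 and 381. I'll close the gripper.

Call:
{"api": "jog_arm", "payload": {
  "steps": [
    [[0,0.0005,0],0],
    [[0,0.0005,0],0],
    [[0,0.0005,0],0],
    [[0,0.0005,0],0],
    [[0,0.0005,0],0],
    [[0,0.0005,0],0],
    [[0,0.0005,0],0],
    [[0,0.0005,0],0],
    [[0,0.0005,0],0],
    [[0,0.0005,0],0]
  ],
  "hand": 1,
  "squeeze": 50
}}

```text
t: 6.67
tool_pos: [0.5027, 0.3361, 0.1817]
tool_rot: [0.053, 0.999, -0.001, 0.001]
wrist_force: [-1.0, -4.7, 5.2]
finger_gap: 0.301
finger_force: 50.9
```

The fingers closed to about 26 mm, so the paddle is fully in. I'll raise the head smoothly.

Call:
{"api": "jog_arm", "payload": {
  "steps": [
    [[0,-0.001,0.001],0],
    [[0,-0.001,0.003],0],
    [[0,-0.001,0.006],0],
    [[0,-0.001,0.01],0],
    [[0,-0.001,0.014],0],
    [[0,-0.001,0.018],0],
    [[0,-0.001,0.022],0],
    [[0,-0.001,0.026],0],
    [[0,-0.001,0.03],0],
    [[0,-0.001,0.034],0]
  ]
}}

```text
t: 7.5
tool_pos: [0.5027, 0.3361, 0.2148]
tool_rot: [0.052, 0.999, -0.0, 0.0]
wrist_force: [3.5, -2.9, -6.3]
finger_gap: 0.297
finger_force: 49.9
```

Call:
{"api": "jog_arm", "payload": {
  "steps": [
    [[0,0,0.004],0],
    [[0,0,0.008],0],
    [[0,0,0.012],0],
    [[0,0,0.016],0],
    [[0,0,0.02],0],
    [[0,0,0.024],0],
    [[0,0,0.028],0],
    [[0,0,0.032],0],
    [[0,0,0.036],0],
    [[0,0,0.04],0]
  ]
}}

```text
t: 8.33
tool_pos: [0.5027, 0.3362, 0.2547]
tool_rot: [0.052, 0.999, -0.0, 0.0]
wrist_force: [4.0, -3.1, -6.1]
finger_gap: 0.3
finger_force: 50.0
```

Call:
{"api": "jog_arm", "payload": {
  "steps": [
    [[0,0,0.004],0],
    [[0,0,0.008],0],
    [[0,0,0.012],0],
    [[0,0,0.015],0],
    [[0,0,0.018],0],
    [[0,0,0.02],0],
    [[0,0,0.022],0],
    [[0,0,0.023],0],
    [[0,0,0.024],0],
    [[0,0,0.024],0]
  ]
}}

```text
t: 9.17
tool_pos: [0.5027, 0.3361, 0.2788]
tool_rot: [0.052, 0.999, -0.0, 0.0]
wrist_force: [3.5, -3.4, -4.7]
finger_gap: 0.298
finger_force: 50.2
```

Call:
{"api": "jog_arm", "payload": {
  "steps": [
    [[0,0,0.0005],0],
    [[0,0,0.001],0],
    [[0,0,0.0015],0],
    [[0,0,0.002],0],
    [[0,0,0.0025],0],
    [[0,0,0.003],0],
    [[0,0,0.003],0],
    [[0,0,0.003],0],
    [[0,0,0.003],0],
    [[0,0,0.003],0]
  ]
}}

```text
t: 10.0
tool_pos: [0.5027, 0.3361, 0.2816]
tool_rot: [0.052, 0.999, -0.0, 0.0]
wrist_force: [3.4, -4.4, -5.6]
finger_gap: 0.295
finger_force: 50.1
```

Call:
{"api": "jog_arm", "payload": {
  "steps": [
    [[0,0,0.0005],0],
    [[0,0,0.001],0],
    [[0,0,0.0015],0],
    [[0,0,0.002],0],
    [[0,0,0.002],0],
    [[0,0,0.002],0],
    [[0,0,0.002],0],
    [[0,0,0.002],0],
    [[0,0,0.002],0],
    [[0,0,0.002],0]
  ]
}}

```text
t: 10.83
tool_pos: [0.5027, 0.3361, 0.2818]
tool_rot: [0.052, 0.999, -0.001, -0.001]
wrist_force: [4.4, -3.3, -11.9]
finger_gap: 0.298
finger_force: 50.1
```

```bash
python3 - <<'E'
from h import *
a=grab("scene");b=grab("side");s=sensors.state()
cv2.imwrite("pics/end.png",np.hstack([a["color"][100:400,250:550],b["color"][20:320,110:410]])[:,:,::-1])
print(s["t"],s["tool_pos"],s["wrist_force"],s["finger_gap"])
E
```

```text
10.9333 [0.50266121 0.33611287 0.2817622 ] [  4.58387978  -3.29418178 -12.96085351] 0.29725824246696236
```

View pics/end.png

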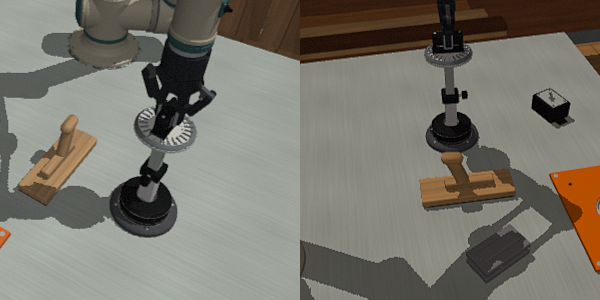

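The head is raised and held, with the disc at (165, 130) in the left crop and (448, 53) in the right. The foot and the push block haven't moved. I'll hand the job in.

```bash
python3 -c "
from rig import close_job
print(close_job())"
```

```text
the job is handed in; nothing more can be done
None
```

The lamp head is up at the second, topmost stop and still held there, with the handle in the grip and the paddle squeezed, and I touched none of the tools around the lantern; the job is handed in (about 11 s used), ready for you to tighten the mast clamp.

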